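Open the dial padlock and present it over its case

ROBOT

A 6-joint arm with a two-finger parallel gripper is mounted at the origin on the work surface. World frame = base frame: x ahead of the robot, y to its left, z up, the work surface at z = 0. Lengths are in m, angles in rad, forces in N, time in s.
With the tool pointing down it reaches from about 0.25 to 0.725 m from the base axis. Payload 9.7 kg.
Tool frame: the origin (TCP) lies between the finger pads; the fingertips stand 25 mm ahead of it and the grasp point (between the pads) lies 6 mm ahead of it; z points along the fingers, y is the line along which they close (so a half turn about z gives the same grasp; the last joint's range is limited). The gripper opens to 85 mm and grips with 20 to 120 N. Pads are 22 mm wide; open, the fingers measure 114 mm over their backs; the gripper's body (76 mm by 85 mm) begins 54 mm behind the grasp point. The pads swing forward as they close: fully open they stand 13 mm farther back than shut.
Start: joints at [1.308, 0.087, 0.176, 1.66, 0, 1.571], TCP at [0.143, 0.531, 0.256] pointing down, gripper open.
Joint ranges: [-3.13, 3.13], [-0.85, 1.81], [-1.15, 1.24], [-2.2, 2.28], [-1.44, 1.52], [-3.14, 3.14]. Speed limits (rad/s): [2.22, 2.22, 2.57, 3.14, 3.14, 3.14].

INTERFACE

Orientations are given as a unit quaternion [w, x, y, z].
In Python, from rig import telemetry, vision, order, finder gives the robot as it stands.
- The arm moves only by the tool step_arm, never from a script. Its argument "commands" is a list of rows, each a list of 7 numbers: the shift along the world's x, y, z in m, then the turn, a rotation vector about the world's x, y, z in degrees, then the finger opening in m, from 0 to 0.0854. In form: [[dx, dy, dz, ax, ay, az, grip], ...]. A call has exactly 10 rows; each row shifts and turns the commanded pose from where the row before left it; what a row does not reach is not made up. A row lasts 1/10 s, in which the tool goes at most 50 mm and 8.59 degrees, less where a joint would pass 70% of its speed; a pose out of reach is approached as far as the arm can. A call is refused whole if a number of a shift passes 0.05 or a number of a turn 8.59, either way. A call with a gripper value outside its range is refused whole. The fingers move at their own pace and stop on an object; "force" is the grip in N (left out, the last holds). Time passes only in rows, so rows that do not move let the fingers close, or fill a call up. It gives the time, the measured TCP pose, the force, the opening and the grip force at its end, in the units of the state.
- telemetry.get_state(): the state, without advancing time (a new reading comes with each control period).
- vision.get_image(name): name is "scene" or "top" or "wrist"; returns a dict with "img" (384x512x3 uint8, red, green, blue), "fx", "fy", "cx", "cy" (pixels), "view" (4x4, takes a point from world to camera coordinates). Camera axes: x right, y down, z forward; pixel columns grow to the right and rows downward; lengths in m; the calibration is good to about 2 mm. A picture is of the moment at which its call begins. There is no depth.
- order.hand_in(): hands the job in; it is judged then, once.
Trained networks look in the newest picture that a camera, given by its name, has taken for a name from the list of things; names that differ only in an ending like _2 or _b are one class to them, and where a whole thing is asked for, a point or a joint stands for the part that bears it (a point fixed in the world has none). Each returns a list of dicts, best first, with "p" (0 to 1); they miss things now and then, are a little off and sometimes report something else, mostly with a low value. They report only what shows in the picture. A call takes as long as a camera call. They do not tell look-alikes from the thing itself.
- finder.find_in(camera, name): "location" ([x, y, z] in m, in the coordinates of the camera as it stood for that picture, good to about 4 mm: the middle of the surface that is visible of it).
- finder.silhouettes(camera, name): "region" (384x512 bool, what is visible of it).
- finder.tip_of(camera, name): "location" ([x, y, z] in m, in the coordinates of the camera as it stood for that picture, good to about 4 mm: a listed point, or the origin of a listed thing).
The state is a dict: "t": time; "q": joint angles; "dq": joint speeds; "joint_efforts": joint torques, N m; "ee_pos": TCP position; "orientation": TCP orientation; "contact_force": force on the tool from outside, world axes, zero at the start; "ft_torque": the same for the moment, N m; "opening": finger opening in m; "gripper_force": force on a finger pad.
Only numpy, scipy, OpenCV 4.12 (cv2) and the standard library are available. Lean on these libraries where they do the work, as an engineer would, in place of code of your own. Each camera call takes 0.05 s, during which the arm holds its last target. There are 200 camera calls.

TASK

The dial padlock of the black instrument case lies in the aluminium nest, locked. Turn its dial, which clicks from notch to notch, until the white pointer rests at the long mark on the shackle side; then pull the shackle fully open, lift the lock out by its shackle bar and finish holding it there, open and still, well above the lid of the case, without disturbing the other things on the bench. Do not put it down or let go: the program ends while holding.

Things in the scene. Friction and masses are not known exactly. Their poses are not given: they have to be found in the camera images.
- lock_center (a point): centre of the padlock's dark steel body (60 x 70 mm, 30 mm thick; about 0.4 kg with dial and shackle). At the start the body lies flat and loose in the nest with about 2 mm of play on each side, dial up, its centre 45 mm above the bench. Local axes, which turn with the lock: z out of the dial face, -x from the body towards the shackle, y across.
- dial_grip (a point): middle of the padlock's round black grip on its axis: 34 mm across, 21 mm high, rising from 5 mm to 26 mm above the body's top face (this point is 16 mm above that face, 76 mm above the bench); a steel flange 40 mm across lies beneath it, 5 mm high. A white pointer line runs on the grip's top and on the flange, out from the axis along this point's local -x.
- dial (a joint): dial angle in rad against the body, growing anticlockwise seen from above; 0 = pointer at the long white mark (shackle side), where alone the shackle is freed (within about 0.15). Clicks into a notch every pi/6 (0.52), 0 being one, and settles in the nearest notch when let go; takes about 0.1 N m. Starts two or three notches anticlockwise of the mark (1.05 or 1.57): turn clockwise.
- shackle (a joint): how far the steel shackle is pulled out of the body, in m: 0 shut, 0.024 fully open against its stop (over 0.018 counts as open). It slides along the body's -x and takes 1 to 3 N; away from the mark it stops after 1 to 2 mm. It stays where it is left; when the lock hangs from it, the weight keeps it open.
- shackle_bar (a point): middle of the straight cross bar of the U-shaped shackle, on its centre line: round, 9 mm thick, straight over 30 mm along the lock's y, 86 mm from the body's centre when shut, at its mid-height (45 mm above the bench, nothing beneath). Inside the U: 39 mm across and, when shut, 41 mm long from bar to nest. Moves with the shackle; local axes as the lock's.
- nest: fixed aluminium holder 80 x 90 mm, origin on the bench under the lock's centre, axes as the lock's at the start. Its floor is 30 mm above the bench; above the floor rise two side cheeks (14 mm), a rear wall (6 mm) and, between the shackle's legs, a front stop (26 mm wide, 20 mm) that takes the pull. The lock lifts out upwards.
- padlock: the whole padlock with dial and shackle; origin at the centre of the body's underside
- case: fixed, closed black plastic instrument case with a small steel hasp on its front, 120 mm (its x) by 240 mm (its y), lid top 48 mm above the bench; origin on the bench under its middle
- tape_roll: bystander: roll of paper tape lying flat, 72 mm across, 24 mm high; origin under its centre
- ring_gauge: bystander: steel ring gauge lying flat, 60 mm across, 20 mm high; origin under its centre
- calculator: bystander: grey desk calculator, 150 x 105 x 22 mm; origin under its centre
- plug_gauge: bystander: metal plug gauge lying, 150 mm long (its x), 18 mm thick; origin under its centre
- screwdriver: bystander: screwdriver lying along its x, about 200 mm long
- parts_bin: bystander: open blue bin, 110 x 160 x 60 mm; origin under its centre
- cleaner: bystander: white plastic jar, 56 mm across, 150 mm high; origin under its centre
There are look-alikes about, which are no part of the job. What is shaped like the padlock but pink, turquoise or yellow is not meant.

How it is judged:
By the outcome, as a careful person would: the job done as asked, in the order asked, and still so for the second after the job is handed in, while the arm keeps its last pose, push and grip.
It also fails if it takes over 48 s, if anything falls off the work surface, if the arm or the gripper's body presses on something with over 40 N, if the wrist force passes 120 N, or if a joint passes its speed limit or range.

## Working session

There is one attempt and no reset: what is moved stays moved. The work goes in short steps, Python scripts to look and compute and a tool call to move; the robot and the scene stay as the last step left them, time stands still between calls to the robot, and variables do not carry over. Pictures are saved under pics/ and viewed, at most 13 in all, crops included, and the job is handed in when it is done.

Besides the shell and the picture viewer there is one more tool, called after "Call:" as name(argument=value, ...), one argument or row to a line, values as JSON. step_arm: Moves the arm, as the interface text tells. Its arguments: {"type":"object","properties":{"commands":{"type":"array","items":{"type":"array","items":{"type":"number"}}},"force":{"type":"number"}},"required":["commands"]}

```bash
mkdir -p pics; cat > h.py <<'E'
import numpy as np, cv2
from rig import telemetry, vision, order, finder
def world(im,p):
    return (np.linalg.inv(im["view"])@np.r_[p,1])[:3]
def pix(im,p):
    c=(im["view"]@np.r_[p,1])[:3]; return np.array([im["fx"]*c[0]/c[2]+im["cx"],im["fy"]*c[1]/c[2]+im["cy"]])
def onz(im,uv,z):
    V=np.linalg.inv(im["view"]); d=V[:3,:3]@np.array([(uv[0]-im["cx"])/im["fx"],(uv[1]-im["cy"])/im["fy"],1]); o=V[:3,3]
    return o+d*(z-o[2])/d[2]
def save(im,n,box=None,s=1):
    a=im["img"]
    if box: a=a[box[1]:box[3],box[0]:box[2]]
    cv2.imwrite("pics/"+n,cv2.resize(a[:,:,::-1],None,fx=s,fy=s,interpolation=cv2.INTER_CUBIC))
E
python3 - <<'E'
from h import *
for c in ("top","scene"):
    im=vision.get_image(c); save(im,c+"1.png",None,1.5)
    for n in ("lock_center","dial_grip","shackle_bar","nest","case"):
        for r in finder.tip_of(c,n)[:4]:
            w=world(im,r["location"]); print(c,n,round(r["p"],2),w.round(3),pix(im,w).round())
s=telemetry.get_state(); print(s["t"],s["ee_pos"],s["orientation"],s["opening"])
E
```

```text
top lock_center 0.89 [0.549 0.177 0.046] [208. 202.]
top lock_center 0.85 [0.836 0.127 0.011] [225. 121.]
top lock_center 0.62 [0.519 0.326 0.016] [163. 213.]
top lock_center 0.57 [0.365 0.129 0.019] [224. 260.]
top dial_grip 0.55 [0.549 0.177 0.045] [208. 201.]
top dial_grip 0.5 [0.521 0.324 0.047] [161. 211.]
top dial_grip 0.46 [0.554 0.179 0.076] [206. 198.]
top dial_grip 0.46 [0.359 0.134 0.043] [222. 262.]
top shackle_bar 0.7 [0.467 0.194 0.041] [203. 227.]
top shackle_bar 0.68 [0.28  0.138 0.016] [221. 289.]
top shackle_bar 0.64 [0.794 0.204 0.014] [203. 132.]
top shackle_bar 0.53 [0.537 0.409 0.015] [137. 208.]
top nest 0.84 [0.551 0.179 0.   ] [210. 203.]
top case 0.86 [ 0.565 -0.175 -0.001] [316. 198.]
scene lock_center 0.91 [0.521 0.323 0.012] [344. 237.]
scene lock_center 0.8 [0.365 0.13  0.015] [319. 178.]
scene lock_center 0.74 [0.836 0.128 0.014] [237. 273.]
scene dial_grip 0.63 [0.832 0.129 0.043] [238. 268.]
scene dial_grip 0.62 [0.52  0.32  0.045] [345. 231.]
scene dial_grip 0.45 [0.365 0.129 0.05 ] [321. 172.]
scene dial_grip 0.42 [0.55  0.177 0.082] [304. 208.]
scene shackle_bar 0.71 [0.719 0.018 0.001] [234. 230.]
scene shackle_bar 0.61 [0.473 0.19  0.045] [319. 201.]
scene shackle_bar 0.59 [0.28  0.135 0.017] [333. 164.]
scene shackle_bar 0.47 [0.543 0.401 0.016] [362. 254.]
scene nest 0.55 [ 0.551  0.175 -0.001] [301. 221.]
scene case 0.74 [ 0.566 -0.179  0.003] [219. 173.]
0.6 [0.14288    0.53111179 0.25630055] [-4.83402989e-06  1.31019378e-01  9.91379807e-01  1.10208492e-05] 0.0852665910604094
```

View pics/top1.png

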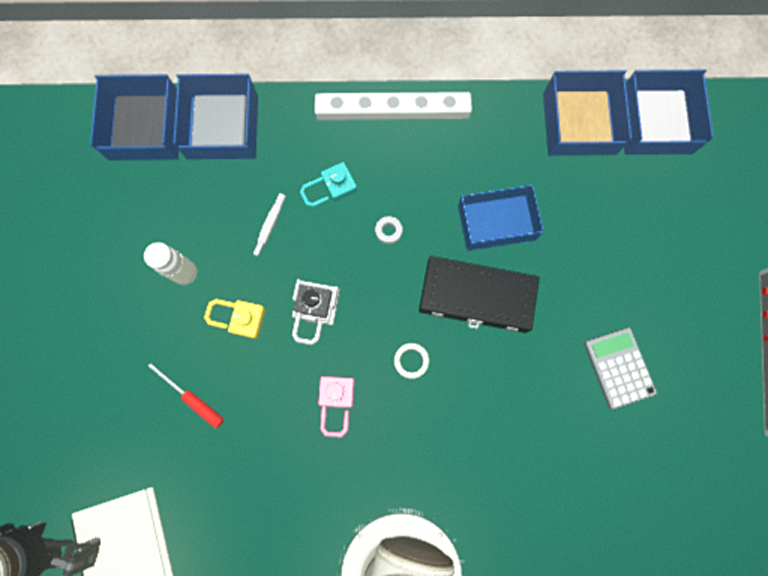

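```bash
python3 - <<'E'
from h import *
im=vision.get_image("top"); save(im,"crop1.png",(160,160,260,240),6)
E
```

```text
(no output)
```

View pics/crop1.png

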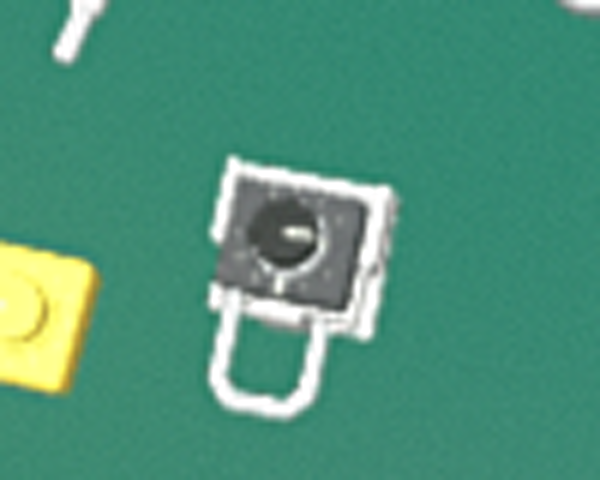

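Look-alikes in the top picture (original pixels) are pink (224,260), yellow (163,213) and turquoise (225,121). The one I want is the dark steel lock in the nest at (208,201). The crop confirms it: black dial, pointer to the right (about 1.57), long mark and shackle at the bottom. I'll move above it next.

Call:
step_arm(
  commands=[
    [0.03,-0.027,0,0,0,0,0.085],
    [0.035,-0.03,0,0,0,0,0.085],
    [0.035,-0.03,0,0,0,0,0.085],
    [0.035,-0.03,0,0,0,0,0.085],
    [0.035,-0.03,0,0,0,0,0.085],
    [0.035,-0.03,0,0,0,0,0.085],
    [0.035,-0.03,0,0,0,0,0.085],
    [0.035,-0.03,0,0,0,0,0.085],
    [0.035,-0.03,0,0,0,0,0.085],
    [0.03,-0.03,0,0,0,0,0.085],
  ],
)

```text
t: 1.65
ee_pos: [0.4843, 0.2325, 0.2563]
orientation: [0.0, 0.131, 0.991, 0.0]
contact_force: [0.4, 1.0, 0.9]
opening: 0.085
gripper_force: 0.0
```

```bash
cat > look.py <<'E'
import sys
from h import *
im=vision.get_image("wrist"); save(im,sys.argv[1],None,1.5)
s=telemetry.get_state(); print(s["t"],s["ee_pos"].round(4) if hasattr(s["ee_pos"],"round") else s["ee_pos"],s["orientation"],s["q"],s["opening"],s["contact_force"])
for n in ("lock_center","dial_grip","shackle_bar","nest"):
    for r in finder.tip_of("wrist",n)[:2]:
        w=world(im,r["location"]); print(n,round(r["p"],2),w.round(4),pix(im,w).round())
E
python3 look.py w1.png
```

```text
1.7 [0.4874 0.229  0.2557] [ 7.83757592e-04  1.32615279e-01  9.91166950e-01 -8.06627982e-04] [ 0.4402397   0.05854665  0.14473207  1.65653978 -0.00220553  0.70625359] 0.08507941236912674 [-0.94291365 -4.56301868 -2.11375415]
lock_center 0.96 [0.52   0.3263 0.0137] [348. 160.]
lock_center 0.93 [0.555  0.1753 0.0441] [219. 235.]
dial_grip 0.93 [0.3641 0.1274 0.048 ] [105.  61.]
dial_grip 0.83 [0.5182 0.3207 0.0429] [349. 167.]
shackle_bar 0.84 [0.5409 0.4105 0.0175] [430. 160.]
shackle_bar 0.63 [0.4771 0.1945 0.0491] [215. 162.]
```

View pics/w1.png

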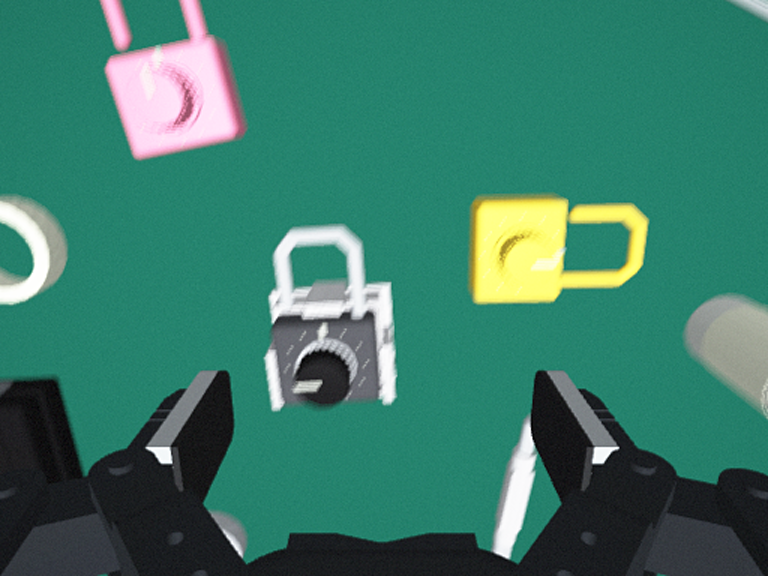

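The wrist picture shows the lock at about (219,235), with the pointer to the left. That is 90° anticlockwise of the shackle, so the dial is at 1.57. I'll place the wrist camera over it for a sharper measurement.

Call:
step_arm(
  commands=[
    [0.02,-0.01,0,0,0,0,0.07],
    [0.02,-0.01,-0.01,0,0,0,0.07],
    [0.02,-0.01,-0.01,0,0,0,0.07],
    [0.02,-0.01,-0.01,0,0,0,0.07],
    [0.015,-0.01,-0.01,0,0,0,0.07],
    [0.01,-0.005,0,0,0,0,0.07],
    [0,0,0,0,0,0,0.07],
    [0,0,0,0,0,0,0.07],
    [0,0,0,0,0,0,0.07],
    [0,0,0,0,0,0,0.07],
  ],
)

```text
t: 2.9
ee_pos: [0.5875, 0.1796, 0.217]
orientation: [0.0, 0.131, 0.991, 0.0]
contact_force: [-0.9, -1.1, 0.4]
opening: 0.0697
gripper_force: 0.0
```

```bash
python3 look.py w2.png
```

```text
2.95 [0.5876 0.1795 0.2169] [3.19784943e-04 1.30744908e-01 9.91415974e-01 1.80977003e-04] [2.96494861e-01 2.32158363e-01 2.63517886e-01 1.60142376e+00
 6.41318553e-05 5.58735503e-01] 0.07001292056499496 [-0.12259261 -0.08026606  0.96351988]
lock_center 0.96 [0.5214 0.3248 0.0135] [396.  45.]
lock_center 0.95 [0.5569 0.1743 0.0438] [239. 136.]
dial_grip 0.88 [0.5527 0.1788 0.0759] [241. 136.]
dial_grip 0.63 [0.5182 0.3219 0.0462] [409.  39.]
shackle_bar 0.84 [0.7964 0.2032 0.019 ] [324. 333.]
shackle_bar 0.72 [0.4734 0.199  0.047 ] [240.  22.]
```

View pics/w2.png

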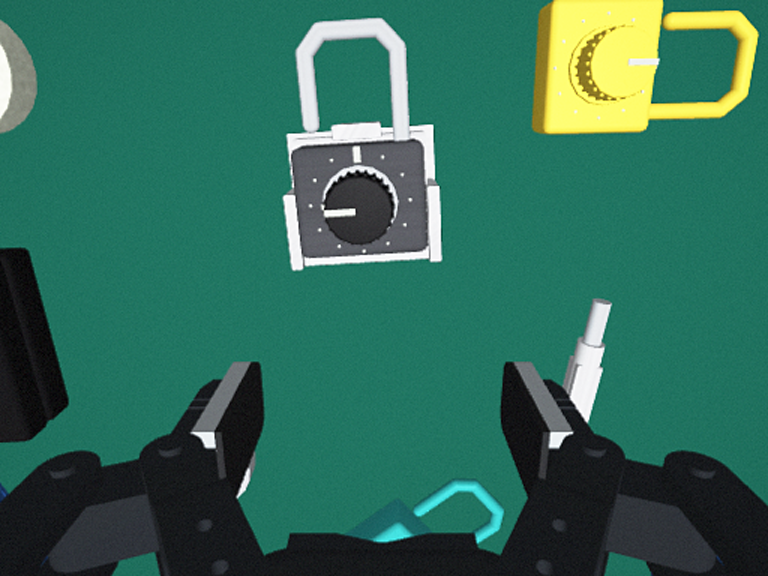

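The lock is sharp at (239,140) in original pixels. Its pointer is at 9 o'clock against the mark at 12, so it needs 90° clockwise.

```bash
python3 - <<'E'
from h import *
im=vision.get_image("wrist"); o=lambda u,v,z: onz(im,(u/1.5,v/1.5),z)
d=o(359,211,.086); b=o(350,29,.047); print("dial",d,"bar",b)
B=[o(*p,.060)[:2] for p in ((292,146),(421,138),(429,250),(303,258))]; print(np.array(B).round(4),"ctr",np.mean(B,0))
for m in (b[:2]-np.mean(B,0), b[:2]-d[:2], (B[0]-B[3]),(B[1]-B[2])): print(np.degrees(np.arctan2(-m[1],-m[0])),np.hypot(*m))
for p,q in ((B[0],B[1]),(B[3],B[2])): print(np.degrees(np.arctan2(*(q-p)[::-1]))-90)
print("mark",o(357,153,.06))
E
```

```text
dial [0.55429267 0.17679374 0.086     ] bar [0.4702504  0.19423546 0.047     ]
[[0.5172 0.1504]
 [0.5305 0.2155]
 [0.5892 0.2056]
 [0.5756 0.1377]] ctr [0.55313047 0.17728929]
-11.555772082724925 0.08459479467618942
-11.724449442622435 0.08583307023502171
-12.250901840496326 0.05982897394013358
-9.52553869195918 0.05949779027128427
-11.627300185097099
-11.323102808662298
mark [0.52922345 0.18173446 0.06      ]
```

Call:
step_arm(
  commands=[
    [-0.017,-0.001,0,0,0,0,0.06],
    [-0.017,-0.0015,-0.015,0,0,0,0.06],
    [0,0,-0.025,0,0,0,0.06],
    [0,0,-0.025,0,0,0,0.06],
    [0,0,-0.025,0,0,0,0.06],
    [0,0,-0.02,0,0,0,0.06],
    [0,0,-0.015,0,0,0,0.06],
    [0,0,0,0,0,0,0.06],
    [0,0,0,0,0,0,0.06],
    [0,0,0,0,0,0,0.06],
  ],
)

```text
t: 4.2
ee_pos: [0.5545, 0.1768, 0.0927]
orientation: [0.001, 0.131, 0.991, 0.0]
contact_force: [-0.5, -0.4, 0.1]
opening: 0.0601
gripper_force: 0.0
```

Call:
step_arm(
  commands=[
    [0,0,0,0,0,0,0.03],
    [0,0,0,0,0,0,0.03],
    [0,0,0,0,0,0,0.03],
    [0,0,0,0,0,0,0.03],
    [0,0,0,0,0,0,0.03],
    [0,0,0,0,0,0,0.03],
    [0,0,0,0,0,0,0.03],
    [0,0,0,0,0,0,0.03],
    [0,0,0,0,0,0,0.03],
    [0,0,0,0,0,0,0.03],
  ],
  force=30,
)

```text
t: 5.2
ee_pos: [0.5543, 0.1767, 0.0923]
orientation: [0.001, 0.131, 0.991, 0.0]
contact_force: [-0.5, -1.6, 6.2]
opening: 0.0327
gripper_force: 29.9
```

Call:
step_arm(
  commands=[
    [0,0,0,0,0,-6,0.03],
    [0,0,0,0,0,-8,0.03],
    [0,0,0,0,0,-8,0.03],
    [0,0,0,0,0,-8,0.03],
    [0,0,0,0,0,-8,0.03],
    [0,0,0,0,0,-8,0.03],
    [0,0,0,0,0,-8,0.03],
    [0,0,0,0,0,-8,0.03],
    [0,0,0,0,0,-8,0.03],
    [0,0,0,0,0,-8,0.03],
  ],
)

```text
t: 6.2
ee_pos: [0.5537, 0.1764, 0.0923]
orientation: [0.0, 0.728, 0.686, -0.0]
contact_force: [-4.5, -2.2, 6.4]
opening: 0.0331
gripper_force: 29.8
```

Call:
step_arm(
  commands=[
    [0,0,0,0,0,-8,0.03],
    [0,0,0,0,0,-4,0.03],
    [0,0,0,0,0,0,0.03],
    [0,0,0,0,0,0,0.03],
    [0,0,0,0,0,0,0.03],
    [0,0,0,0,0,0,0.06],
    [0,0,0,0,0,0,0.06],
    [0,0,0,0,0,0,0.06],
    [0,0,0,0,0,0,0.06],
    [0,0,0,0,0,0,0.06],
  ],
)

```text
t: 7.2
ee_pos: [0.5539, 0.1766, 0.0911]
orientation: [-0.0, 0.794, 0.608, -0.0]
contact_force: [-0.2, -0.5, 0.4]
opening: 0.0606
gripper_force: 0.0
```

Call:
step_arm(
  commands=[
    [0,0,0.02,0,0,0,0.06],
    [0,0,0.04,0,0,0,0.06],
    [0,0.01,0.04,0,0,0,0.05],
    [0,0.02,0.02,0,0,0,0.03],
    [0,0.03,0,0,0,0,0.03],
    [0,0.03,0,0,0,0,0.03],
    [0,0.01,0,0,0,0,0.03],
    [0,0,0,0,0,0,0.03],
    [0,0,0,0,0,0,0.03],
    [0,0,0,0,0,0,0.03],
  ],
)

```text
t: 8.2
ee_pos: [0.554, 0.2756, 0.2113]
orientation: [0.0, 0.794, 0.608, -0.0]
contact_force: [-0.7, 0.7, -0.6]
opening: 0.0302
gripper_force: 0.0
```

```bash
python3 look.py w3.png
```

```text
8.25 [0.554  0.2756 0.2114] [ 8.16239468e-05  7.93999666e-01  6.07918189e-01 -2.05857673e-07] [ 4.61634098e-01  2.42585607e-01  2.65425405e-01  1.59360541e+00
 -1.60332792e-04  2.29635470e+00] 0.03019132810636166 [ 0.05372189  0.75039132 -0.01138383]
lock_center 0.9 [0.5215 0.3265 0.0157] [204. 118.]
lock_center 0.68 [0.5574 0.1745 0.0447] [286. 270.]
dial_grip 0.44 [0.3668 0.1285 0.0485] [113. 354.]
dial_grip 0.43 [0.5556 0.1745 0.0452] [284. 271.]
shackle_bar 0.62 [0.541  0.4086 0.0161] [197.  14.]
shackle_bar 0.56 [0.277  0.1339 0.0149] [ 48. 344.]
```

View pics/w3.png

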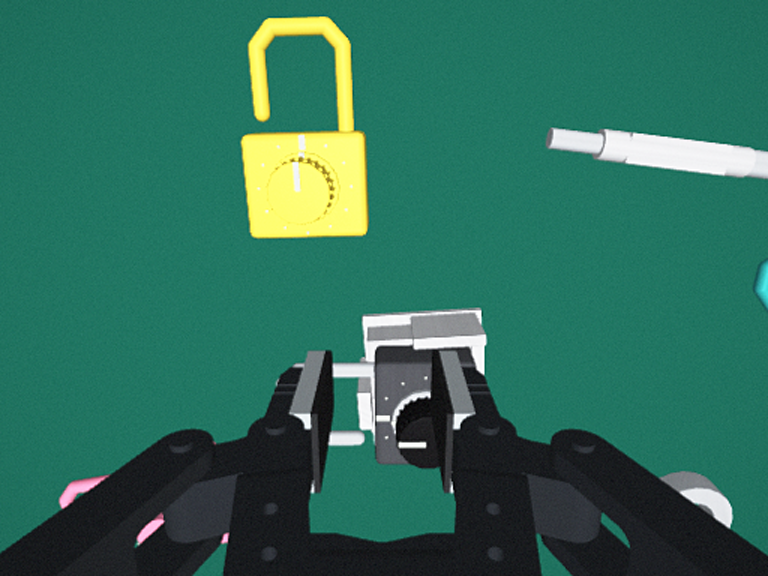

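```bash
python3 - <<'E'
from h import *
a=vision.get_image("top"); b=vision.get_image("scene")
save(a,"t2.png",(180,175,240,235),8)
im=vision.get_image("wrist"); o=lambda u,v,z: onz(im,(u/1.5,v/1.5),z)
p,q=o(399,445,.086),o(426,445,.086); m,n=o(377,418,.06),o(390,418,.06)
print(p,q,np.degrees(np.arctan2(*(q-p)[1::-1])),m,n,np.degrees(np.arctan2(*(n-m)[1::-1])))
E
```

```text
[0.53830487 0.18040835 0.086     ] [0.55260244 0.17654138 0.086     ] -15.13430954840254 [0.5265584  0.18391506 0.06      ] [0.5340397  0.18189219 0.06      ] -15.130423428504093
```

View pics/t2.png

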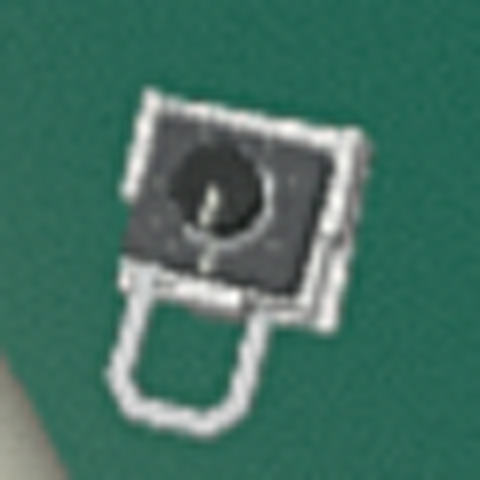

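The pointer lines up with the long mark: both lie at -15.1° in my measurement, and the crop agrees. Now for the bar at (0.470, 0.194).

Call:
step_arm(
  commands=[
    [-0.02,-0.02,0,0,0,1.2,0.03],
    [-0.02,-0.02,0,0,0,1.2,0.03],
    [-0.02,-0.02,-0.02,0,0,1.2,0.03],
    [-0.024,-0.0214,-0.03,0,0,0,0.03],
    [0,0,-0.03,0,0,0,0.03],
    [0,0,-0.02,0,0,0,0.03],
    [0,0,-0.01,0,0,0,0.03],
    [0,0,0,0,0,0,0.03],
    [0,0,0,0,0,0,0.03],
    [0,0,0,0,0,0,0.03],
  ],
)

```text
t: 9.6
ee_pos: [0.4706, 0.1956, 0.1026]
orientation: [0.0, 0.774, 0.633, 0.001]
contact_force: [0.6, 0.4, 0.4]
opening: 0.0299
gripper_force: 0.0
```

```bash
python3 look.py w4.png
```

```text
9.65 [0.4705 0.1956 0.1024] [2.37035836e-04 7.74112052e-01 6.33048047e-01 8.03391795e-04] [ 3.93909555e-01 -1.42523486e-02 -2.25164046e-01  1.35820939e+00
  7.82575892e-06  2.16453289e+00] 0.029955766331273437 [ 0.06640185 -0.09858145 -0.32530461]
lock_center 0.71 [0.5567 0.1747 0.0456] [414. 227.]
dial_grip 0.84 [0.5503 0.177  0.0769] [430. 253.]
dial_grip 0.48 [0.3682 0.1257 0.0472] [115. 355.]
shackle_bar 0.95 [0.474  0.1973 0.0468] [259. 219.]
shackle_bar 0.84 [0.2796 0.1328 0.0138] [ 12. 331.]
```

View pics/w4.png

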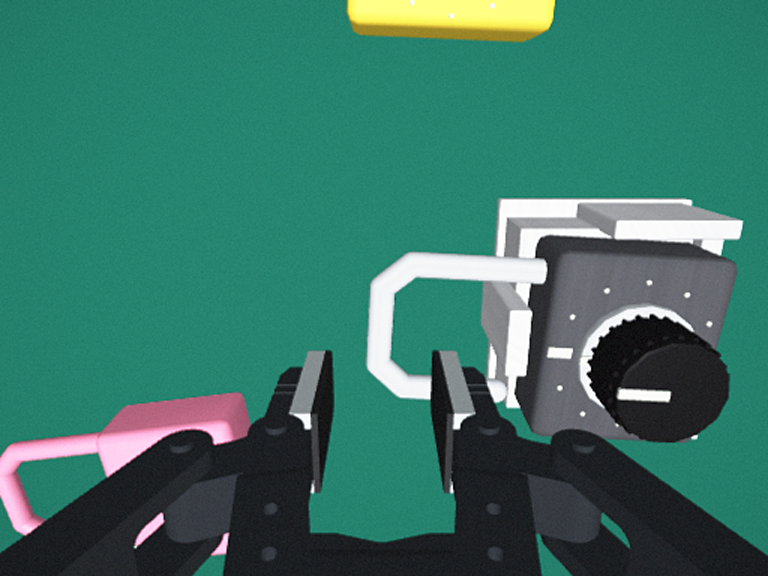

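The bar, around (255,217) in original pixels, is centred between the pads and the pointer is on the mark. I'll go down and grip.

Call:
step_arm(
  commands=[
    [0,0,-0.01,0,0,0,0.03],
    [0,0,-0.015,0,0,0,0.03],
    [0,0,-0.015,0,0,0,0.03],
    [0,0,-0.01,0,0,0,0.03],
    [0,0,-0.003,0,0,0,0.03],
    [0,0,0,0,0,0,0.03],
    [0,0,0,0,0,0,0.03],
    [0,0,0,0,0,0,0.03],
    [0,0,0,0,0,0,0.03],
    [0,0,0,0,0,0,0.03],
  ],
)

```text
t: 10.85
ee_pos: [0.4701, 0.1953, 0.0487]
orientation: [0.0, 0.774, 0.633, 0.0]
contact_force: [0.7, 0.3, -0.0]
opening: 0.0298
gripper_force: 0.0
```

Call:
step_arm(
  commands=[
    [0,0,0,0,0,0,0],
    [0,0,0,0,0,0,0],
    [0,0,0,0,0,0,0],
    [0,0,0,0,0,0,0],
    [0,0,0,0,0,0,0],
    [0,0,0,0,0,0,0],
    [0,0,0,0,0,0,0],
    [0,0,0,0,0,0,0],
    [0,0,0,0,0,0,0],
    [0,0,0,0,0,0,0],
  ],
  force=60,
)

```text
t: 11.85
ee_pos: [0.4698, 0.1951, 0.0483]
orientation: [0.0, 0.774, 0.633, -0.0]
contact_force: [-2.8, -3.9, 3.8]
opening: 0.007
gripper_force: 58.5
```

Call:
step_arm(
  commands=[
    [-0.003,0.0006,0,0,0,0,0],
    [-0.003,0.0006,0,0,0,0,0],
    [-0.003,0.0006,0,0,0,0,0],
    [-0.003,0.0006,0,0,0,0,0],
    [-0.003,0.0006,0,0,0,0,0],
    [-0.003,0.0006,0,0,0,0,0],
    [-0.003,0.0006,0,0,0,0,0],
    [-0.002,0.0004,0,0,0,0,0],
    [0,0,0,0,0,0,0],
    [0,0,0,0,0,0,0],
  ],
  force=80,
)

```text
t: 12.85
ee_pos: [0.4467, 0.1999, 0.0483]
orientation: [-0.0, 0.774, 0.633, -0.0]
contact_force: [-0.3, -0.5, 2.0]
opening: 0.0066
gripper_force: 77.6
```

Call:
step_arm(
  commands=[
    [-0.001,0.0002,0,0,0,0,0],
    [-0.001,0.0002,0,0,0,0,0],
    [-0.001,0.0002,0,0,0,0,0],
    [0,0,0,0,0,0,0],
    [0,0,0,0,0,0,0],
    [0,0,0,0,0,0,0],
    [0,0,0,0,0,0,0],
    [0,0,0,0,0,0,0],
    [0,0,0,0,0,0,0],
    [0,0,0,0,0,0,0],
  ],
  force=110,
)

```text
t: 13.85
ee_pos: [0.4442, 0.2003, 0.0484]
orientation: [0.0, 0.774, 0.633, 0.0]
contact_force: [3.5, -2.5, -0.2]
opening: 0.0059
gripper_force: 106.5
```

```bash
python3 look.py w5.png
```

```text
13.9 [0.4442 0.2003 0.0484] [3.51926678e-04 7.74244619e-01 6.32886326e-01 2.13398172e-04] [ 4.23860282e-01 -4.10459331e-02 -3.57331284e-01  1.25391677e+00
 -5.69635383e-04  2.19490167e+00] 0.005707307890059651 [ 4.62843583 -3.13871137 -0.01773653]
shackle_bar 0.96 [0.4512 0.2074 0.0471] [268. 259.]
```

View pics/w5.png

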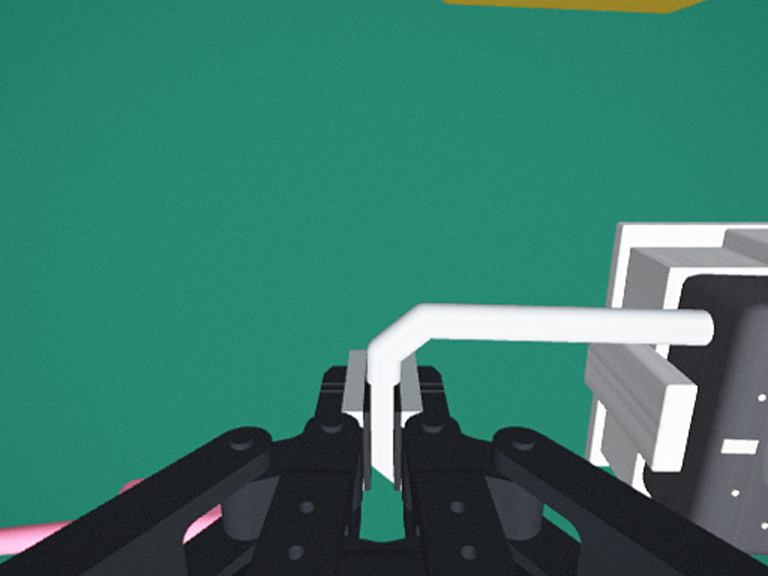

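The shackle is out against its stop: about 26 mm of travel including nest play, with the force rising. Now I'll lift gently.

Call:
step_arm(
  commands=[
    [0.0005,-0.0001,0.001,0,0,0,0],
    [0.0005,-0.0001,0.002,0,0,0,0],
    [0.0005,-0.0001,0.003,0,0,0,0],
    [0,0,0.003,0,0,0,0],
    [0,0,0.003,0,0,0,0],
    [0,0,0.003,0,0,0,0],
    [0,0,0.003,0,0,0,0],
    [0,0,0.002,0,0,0,0],
    [0,0,0,0,0,0,0],
    [0,0,0,0,0,0,0],
  ],
  force=120,
)

```text
t: 15.1
ee_pos: [0.4464, 0.1997, 0.0685]
orientation: [0.001, 0.774, 0.633, 0.001]
contact_force: [8.9, -5.1, -7.3]
opening: 0.0052
gripper_force: 118.7
```

```bash
python3 - <<'E'
from h import *
im=vision.get_image("scene"); save(im,"s2.png",(240,140,400,260),5)
s=telemetry.get_state(); print(s["ee_pos"],s["contact_force"],s["ft_torque"],s["opening"])
for n in ("lock_center","shackle_bar","dial_grip"):
    for r in finder.tip_of("scene",n)[:4]:print(n,round(r["p"],2),world(im,r["location"]).round(3))
E
```

```text
[0.44640999 0.19972761 0.06850352] [ 9.24232818 -5.33359138 -5.74663517] [-0.96975929 -1.29230112 -0.1840946 ] 0.0058277178585785265
lock_center 0.94 [0.523 0.323 0.012]
lock_center 0.81 [0.836 0.124 0.016]
lock_center 0.69 [0.55  0.179 0.054]
lock_center 0.59 [0.362 0.128 0.015]
shackle_bar 0.68 [0.798 0.203 0.014]
shackle_bar 0.46 [0.542 0.403 0.017]
shackle_bar 0.45 [0.446 0.197 0.062]
dial_grip 0.61 [0.363 0.126 0.05 ]
dial_grip 0.51 [0.557 0.178 0.083]
dial_grip 0.47 [0.519 0.315 0.044]
dial_grip 0.45 [0.833 0.128 0.044]
```

View pics/s2.png

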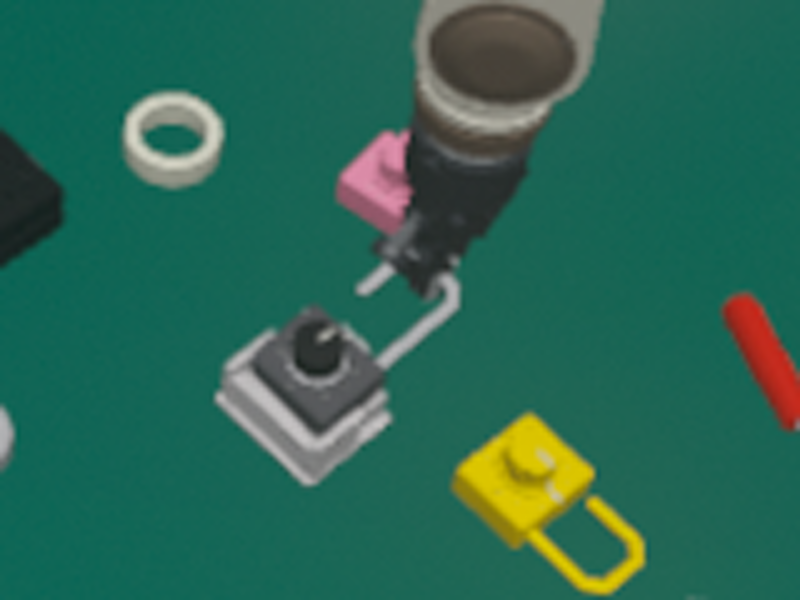

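The lock is tilting with its rear still on the nest floor and presses about 10 N on the front stop. I'll ease toward +x while lifting, following the arc.

Call:
step_arm(
  commands=[
    [0.001,-0.0002,0.001,0,0,0,0],
    [0.001,-0.0002,0.002,0,0,0,0],
    [0.001,-0.0002,0.003,0,0,0,0],
    [0.001,-0.0002,0.003,0,0,0,0],
    [0.001,-0.0002,0.003,0,0,0,0],
    [0.001,-0.0002,0.003,0,0,0,0],
    [0,0,0.003,0,0,0,0],
    [0,0,0.002,0,0,0,0],
    [0,0,0,0,0,0,0],
    [0,0,0,0,0,0,0],
  ],
)

```text
t: 16.3
ee_pos: [0.4514, 0.1991, 0.0884]
orientation: [-0.0, 0.774, 0.633, 0.0]
contact_force: [-0.1, -0.1, -4.4]
opening: 0.0052
gripper_force: 119.1
```

The horizontal load is gone and the arm carries the whole weight (4.4 N). I'll keep lifting.

Call:
step_arm(
  commands=[
    [0,0,0.004,0,0,0,0],
    [0,0,0.008,0,0,0,0],
    [0,0,0.01,0,0,0,0],
    [0,0,0.015,0,0,0,0],
    [0,0,0.015,0,0,0,0],
    [0,0,0.02,0,0,0,0],
    [0,0,0.02,0,0,0,0],
    [0,0,0.02,0,0,0,0],
    [0,0,0.01,0,0,0,0],
    [0,0,0.005,0,0,0,0],
  ],
)

```text
t: 17.3
ee_pos: [0.4518, 0.1991, 0.2169]
orientation: [0.0, 0.774, 0.633, 0.001]
contact_force: [0.5, 1.5, -5.0]
opening: 0.0053
gripper_force: 119.0
```

Call:
step_arm(
  commands=[
    [0,0,0.01,0,0,0,0],
    [0,0,0.02,0,0,0,0],
    [0,0,0.02,0,0,0,0],
    [0,0,0.02,0,0,0,0],
    [0,0,0.02,0,0,0,0],
    [0,0,0.02,0,0,0,0],
    [0,0,0.02,0,0,0,0],
    [0,0,0.02,0,0,0,0],
    [0,0,0.01,0,0,0,0],
    [0,0,0,0,0,0,0],
  ],
)

```text
t: 18.3
ee_pos: [0.4516, 0.199, 0.3764]
orientation: [0.0, 0.774, 0.633, 0.001]
contact_force: [1.3, -0.2, -4.1]
opening: 0.0055
gripper_force: 119.3
```

```bash
python3 - <<'E'
from h import *
im=vision.get_image("scene"); save(im,"s3.png",(220,80,420,240),4)
s=telemetry.get_state(); print(s["t"],s["ee_pos"],s["contact_force"],s["ft_torque"],s["opening"])
for n in ("lock_center","shackle_bar","dial_grip"):
    for r in finder.tip_of("scene",n)[:4]:print(n,round(r["p"],2),world(im,r["location"]).round(3))
E
```

```text
18.35 [0.45155921 0.19898665 0.37530761] [ 0.72024727 -1.10087816 -5.31780651] [ 0.1147823   0.38981609 -0.00868213] 0.005213037567247992
lock_center 0.95 [0.365 0.136 0.013]
lock_center 0.8 [0.556 0.175 0.36 ]
lock_center 0.77 [0.837 0.127 0.015]
lock_center 0.72 [0.519 0.324 0.011]
shackle_bar 0.66 [0.542 0.401 0.016]
shackle_bar 0.6 [0.8   0.201 0.013]
shackle_bar 0.57 [0.454 0.198 0.371]
shackle_bar 0.54 [0.279 0.134 0.015]
dial_grip 0.72 [0.832 0.129 0.045]
dial_grip 0.6 [0.519 0.321 0.047]
dial_grip 0.51 [0.563 0.179 0.396]
dial_grip 0.42 [0.367 0.128 0.053]
```

View pics/s3.png

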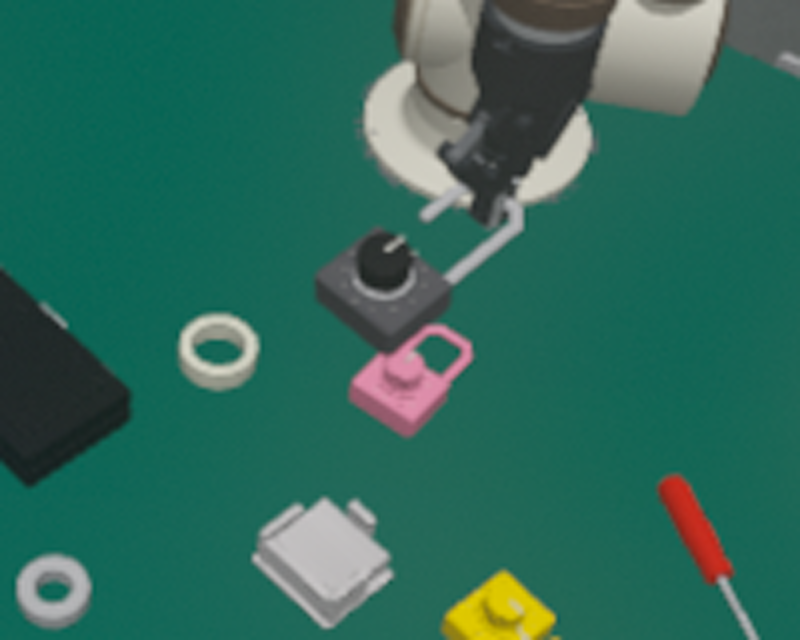

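The lock is out of the nest, open (bar to centre about 107 mm) and held nearly level. Next I'll carry it over the case, keeping it high.

Call:
step_arm(
  commands=[
    [0,-0.004,0,0,0,0,0],
    [0,-0.008,0,0,0,0,0],
    [0,-0.012,0,0,0,0,0],
    [0,-0.016,0,0,0,0,0],
    [0,-0.02,0,0,0,0,0],
    [0,-0.022,0,0,0,0,0],
    [0,-0.022,0,0,0,0,0],
    [0,-0.022,0,0,0,0,0],
    [0,-0.022,0,0,0,0,0],
    [0,-0.022,0,0,0,0,0],
  ],
)

```text
t: 19.5
ee_pos: [0.4509, 0.0271, 0.3754]
orientation: [0.0, 0.774, 0.633, 0.0]
contact_force: [0.2, 1.0, -4.7]
opening: 0.0053
gripper_force: 119.2
```

Call:
step_arm(
  commands=[
    [0,-0.022,0,0,0,0,0],
    [0,-0.022,0,0,0,0,0],
    [0,-0.022,0,0,0,0,0],
    [0,-0.022,0,0,0,0,0],
    [0,-0.022,0,0,0,0,0],
    [0,-0.022,0,0,0,0,0],
    [0,-0.02,0,0,0,0,0],
    [0,-0.016,0,0,0,0,0],
    [0,-0.01,0,0,0,0,0],
    [0,-0.005,0,0,0,0,0],
  ],
)

```text
t: 20.5
ee_pos: [0.4509, -0.1552, 0.3753]
orientation: [0.0, 0.775, 0.632, -0.0]
contact_force: [0.2, 0.7, -3.6]
opening: 0.0057
gripper_force: 119.2
```

Call:
step_arm(
  commands=[
    [0,0,0,0,0,0,0],
    [0,0,0,0,0,0,0],
    [0,0,0,0,0,0,0],
    [0,0,0,0,0,0,0],
    [0,0,0,0,0,0,0],
    [0,0,0,0,0,0,0],
    [0,0,0,0,0,0,0],
    [0,0,0,0,0,0,0],
    [0,0,0,0,0,0,0],
    [0,0,0,0,0,0,0],
  ],
)

```text
t: 21.5
ee_pos: [0.4514, -0.1541, 0.3753]
orientation: [-0.0, 0.774, 0.633, -0.0]
contact_force: [0.1, -0.5, -4.9]
opening: 0.0054
gripper_force: 119.2
```

```bash
python3 - <<'E'
from h import *
im=vision.get_image("scene"); save(im,"s4.png",None,1.5)
s=telemetry.get_state(); print(s["t"],s["ee_pos"],s["contact_force"],s["ft_torque"],s["opening"],s["gripper_force"])
for n in ("lock_center","shackle_bar","dial_grip"):
    for r in finder.tip_of("scene",n)[:5]:
        w=world(im,r["location"])
        if w[2]>.1: print(n,round(r["p"],2),w.round(3))
E
```

```text
21.55 [ 0.45139719 -0.15409245  0.37529394] [ 0.35380809 -0.47249792 -4.41200408] [ 0.10125702  0.40930767 -0.00387323] 0.00539219028079854 119.23167362809181
lock_center 0.65 [ 0.553 -0.179  0.361]
shackle_bar 0.56 [ 0.451 -0.155  0.37 ]
dial_grip 0.73 [ 0.563 -0.175  0.393]
```

View pics/s4.png

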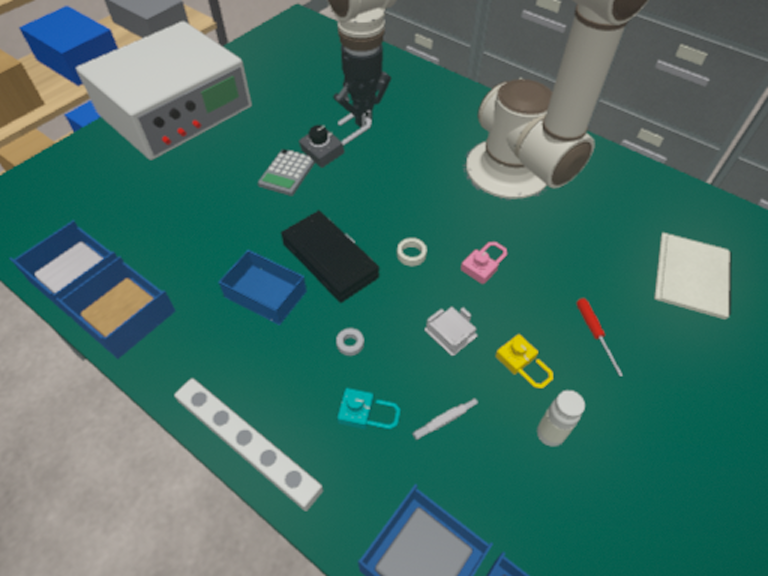

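The picture shows the open lock held at about (215,95) in original pixels, high above the case and still. The nest is empty and the other things have not moved.

```bash
python3 -c "
from rig import order; print(order.hand_in())"
```

```text
the job is handed in; nothing more can be done
None
```

The job is handed in: the dial is at the long mark, the shackle is fully open, and the arm holds the lock still by its bar about 0.3 m above the case lid, with nothing else on the bench seen to have moved.

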